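# Fit the idler roller and hold the belt tension arm back

### The arm

A 7-joint arm with a two-finger parallel gripper is mounted at the origin on the work surface. World frame = base frame: x ahead of the robot, y to its left, z up, the work surface at z = 0. Lengths are in m, angles in rad, forces in N, time in s.
With the tool pointing down it reaches from about 0.4 to 0.875 m from the base axis. Payload 19.3 kg.
Tool frame: the origin (TCP) lies midway between the tips of the shut fingers; the grasp point (between the pads) lies 19 mm behind it (tcp_to_grasp is the z of the grasp point in the tool frame, in m); z points along the fingers, y is the line along which they close (so a half turn about z gives the same grasp; the last joint's range is limited). The gripper opens to 85 mm and grips with 20 to 120 N. Pads are 22 mm wide; open, the fingers measure 114 mm over their backs; the gripper's body (76 mm by 85 mm) begins 54 mm behind the grasp point. The pads swing forward as they close: fully open they stand 13 mm farther back than shut.
Start: joints at [-1.265, 0.521, -0.036, 1.599, 0.021, 1.021, -0.113], TCP at [0.229, 0.581, 0.231] pointing down, gripper open.
Joint ranges: [-2.91, 2.91], [-0.3, 2.13], [-1.5, 1.42], [0.17, 2.43], [-1.26, 4.41], [0.16, 1.93], [-2.52, 2.52]. Speed limits (rad/s): [1.89, 1.89, 2.39, 2.39, 3.01, 3.01, 3.01].

### API

Orientations are given as [roll, pitch, yaw] about the fixed x, y, z axes, in that order (R = Rz(yaw) Ry(pitch) Rx(roll)).
In Python, from workcell import * gives the robot as it stands.
- The arm moves only by the tool send_rows, never from a script. Its argument "increments" is a list of rows, each a list of 3 entries, a list of its own where there are three numbers: the shift along the tool's x, y, z in mm, then the turn, a rotation vector about the tool's x, y, z in degrees, then the gripper's target within -1 to 1 (fully open at 1, half-way at 0, shut at -1). In form: [[[x, y, z], [wx, wy, wz], grip], ...]. A call has 1 to 10 rows; each row is the pose to reach, as a shift and turn from the pose commanded when the call began, along the tool's axes at that moment; what a row does not reach only later rows make up. A row lasts 1/10 s, in which the tool goes at most 50 mm and 8.59 degrees, less where a joint would pass 70% of its speed; a pose out of reach is approached as far as the arm can. A call with a gripper value outside its range is refused whole. The fingers move at their own pace and stop on an object; "newtons" is the grip in N (left out, the last holds). Time passes only in rows, so rows that repeat a pose let the fingers close. It gives the time, the measured TCP pose, the force, the opening and the grip force at its end, in the units of the state.
- observe(): the state, without advancing time (a new reading comes with each control period).
- grab_frame(name): name is "scene" or "top"; returns the picture (384x512x3 uint8, blue, green, red); there is no depth.
- camera_params(name): a dict with "fovy" (degrees; the focal length in pixels is half the picture's height over the tangent of half this angle, whatever the lens; pixels are square), "cx", "cy" (the principal point, pixels), "extrinsics" (4x4, takes a point from world to camera coordinates). Camera axes: x right, y down, z forward; pixel columns grow to the right and rows downward; lengths in m; the calibration is good to about 2 mm. A picture is of the moment at which its call begins. camera_params takes no time and is no camera call.
- job_done(): hands the job in; it is judged then, once.
The state is a dict: "clock": time; "qpos": joint angles; "qd": joint speeds; "joint_efforts": joint torques, N m; "position": TCP position; "tool_rot": TCP orientation; "force": force on the tool from outside, world axes, zero at the start; "moment": the same for the moment, N m; "grip_width": finger opening in m; "finger_force": force on a finger pad.
Only numpy, scipy, OpenCV 4.12 (cv2) and the standard library are available. Lean on these libraries where they do the work, as an engineer would, in place of code of your own. Each camera call takes 0.05 s, during which the arm holds its last target. There are 200 camera calls.

### The job

The belt grinder needs a new belt. Take the tall hollow roller from the parts tray, slide it fully down onto the upright axle of the slack tension arm and let go of it; then use the gripper to swing the arm by its handle against its spring, right round to its stop, and finish while holding it there so that a belt could be slipped on. Leave the other parts in the tray, the brass neck ring and the tin where they are.

Things in the scene. Friction and masses are not known exactly. Their poses are not given: they have to be found in the camera images.
- roller_mid (a point): The roller to fit: loose plain steel tube, 36 mm outside diameter, 18 mm bore right through, 40 mm tall, about 0.24 kg, standing upright in one of the tray's three compartments (which one varies). Point at its centre, half-way up.
- collar_mid (a point): A short steel collar, 36 mm outside, 18 mm bore, only 16 mm tall, standing in another compartment of the tray; not wanted. Point at its centre.
- slug_mid (a point): A solid steel slug without a bore, 36 mm diameter, 40 mm tall, in another compartment of the tray; not wanted. Point at its centre.
- tray: Fixed dark steel parts tray, 90 mm (its x) by 242 mm (its y) and 12 mm high, floor and walls 4 mm thick, with three compartments in a row along its y, 79 mm apart. Origin at the centre of its underside, on the bench. One part stands in each compartment, up to 6 mm off its centre.
- pivot (a point): Point on the upright hinge axis of the tension arm, level with the arm's top face (38 mm above the bench), fixed to the grinder. A 26 mm boss on the arm here reaches 68 mm above the bench. Two steel stop pins, 10 mm thick and up to 46 mm above the bench, stand beside the arm's path 52 mm from this axis.
- axle_seat (a point): Foot of the upright axle on the tension arm, 85 mm from the pivot: centre of the top of a 26 mm shoulder on which the roller comes to rest, 41 mm above the bench. The axle is a steel pin, 12 mm diameter, reaching 47 mm above this point, tapered at the tip. Moves with the arm: x axis from the pivot outwards along the arm, z up. The fitted roller's centre lies 20 mm above it.
- handle (a point): Handle of the tension arm: upright round black post, 16 mm diameter, 62 mm tall, 148 mm from the pivot and 63 mm beyond the axle, top 100 mm above the bench. Point on its centre line, 70 mm above the bench. Moves with the arm; x axis outwards along the arm, z up. The arm below is an aluminium bar 22 mm wide, its top 38 mm above the bench.
- tension_arm (a joint): Angle of the tension arm about its upright hinge, rad: 0 = slack at its rest stop (the start), growing anticlockwise seen from above to 0.9 at the wound stop. At 0 it points 0.45 rad clockwise of the grinder's -x direction, at 0.9 as far anticlockwise of it. A spring pulls it back to 0: 1.5 N at the handle when slack, 3.6 N at the wound stop.
- neck_ring: Bystander: loose brass neck ring, 74 mm diameter, 36 mm tall, standing on the bench. Origin at the centre of its underside.
- paste_tin: Bystander: loose bare metal tin, 56 mm diameter, 50 mm tall, standing on the bench. Origin at the centre of its underside.
- grinder: Belt grinder, fixed: green base plate flat on the bench, 250 x 160 mm, 20 mm thick. Origin on the bench under the pivot; the plate reaches from x = -80 to +170 mm, y = -80 to +80 mm. A black rubber drive wheel, 96 mm diameter, top 76 mm above the bench, stands at x = +100 mm; a steel plate 65 mm high at y = -66 mm. The tension arm points to the -x side.

How it is judged:
On the way:
1. the roller sits fully down on the axle, let go, with the arm still slack (horizontal distance between roller_mid and axle_seat below 0.006 m and z of roller_mid in the frame of axle_seat between 0.017 and 0.023 m and angle between roller_mid's own z axis and vertical below 0.15 rad and contact force between the fingers and roller below 0.1 N and value of joint tension_arm below 0.2 rad), for 0.2 s.
At the end, for the whole second after the job is handed in: The tension arm is held still by the gripper's fingers (over 2 N on the arm) within 0.06 rad of its wound stop at 0.9 rad, and the roller sits on the axle (within 6 mm of its centre line and 3 mm of its seated height, upright within 0.15 rad), not touched by the robot (value of joint tension_arm above 0.84 rad and velocity of joint tension_arm between -0.1 and 0.1 rad/s and contact force between the fingers and tension_arm above 2 N and horizontal distance between roller_mid and axle_seat below 0.006 m and z of roller_mid in the frame of axle_seat between 0.017 and 0.023 m and angle between roller_mid's own z axis and vertical below 0.15 rad and contact force between each of the arm, the fingers and roller below 0.5 N); the arm keeps its last pose, push and grip.
It fails at once if the collar or the slug is moved more than 30 mm (distance of any of collar_mid, slug_mid from where it was at the start of the episode above 0.03 m).
It fails at once if the neck ring or the tin is moved more than 30 mm (distance of any of neck_ring, paste_tin from where it was at the start of the episode above 0.03 m).
It also fails if it takes over 64 s, if anything falls off the work surface, if the arm or the gripper's body presses on something with over 40 N, if the wrist force passes 120 N, or if a joint passes its speed limit or range.

## Working session

There is one attempt and no reset: what is moved stays moved. The work goes in short steps, Python scripts to look and compute and a tool call to move; the robot and the scene stay as the last step left them, time stands still between calls to the robot, and variables do not carry over. Pictures are saved under pics/ and viewed, at most 10 in all, crops included, and the job is handed in when it is done.

Besides the shell and the picture viewer there is one more tool, called after "Call:" in YAML: its name, and indented under it one key for each argument. send_rows: Moves the arm, as the interface text tells. Its arguments: {"type":"object","properties":{"increments":{"type":"array"},"newtons":{"type":"number"}},"required":["increments"]}

```bash
mkdir -p pics; ls; python3 - <<'E'
from workcell import *
import cv2
s=observe();print({k:s[k] for k in('clock','position','tool_rot','grip_width','force')})
for n in('scene','top'):
    im=grab_frame(n);cv2.imwrite(f'pics/{n}0.png',im);print(n,camera_params(n))
E
```

```text
pics
{'clock': 0.0, 'position': array([0.22929165, 0.58107096, 0.23073984]), 'tool_rot': array([-3.14048343e+00,  5.58967741e-05,  2.76577465e+00]), 'grip_width': 0.08557586557560429, 'force': array([0.00112169, 0.44495067, 0.29555708])}
scene {'fovy': 44.36883775451865, 'cx': 249.55060060767397, 'cy': 188.58721689404646, 'extrinsics': array([[ 0.87176406,  0.4896992 ,  0.01490332, -0.53975532],
       [ 0.37036873, -0.6388086 , -0.67435197, -0.19300115],
       [-0.32070925,  0.59339554, -0.73825965,  1.37052319],
       [ 0.        ,  0.        ,  0.        ,  1.        ]])}
top {'fovy': 56.501872887741605, 'cx': 263.57246506400594, 'cy': 193.49086873593043, 'extrinsics': array([[ 1.60848601e-02, -9.99870509e-01,  4.93325430e-04,
        -2.86377837e-02],
       [-9.95416205e-01, -1.60597206e-02, -9.42797137e-02,
         6.22823547e-01],
       [ 9.42754279e-02,  1.02541188e-03, -9.95545625e-01,
         1.00480523e+00],
       [ 0.00000000e+00,  0.00000000e+00,  0.00000000e+00,
         1.00000000e+00]])}
```

View pics/top0.png

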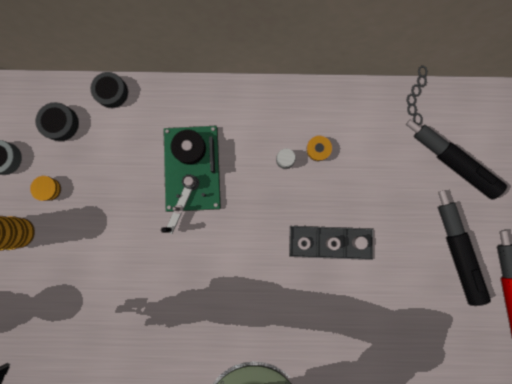

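View pics/scene0.png

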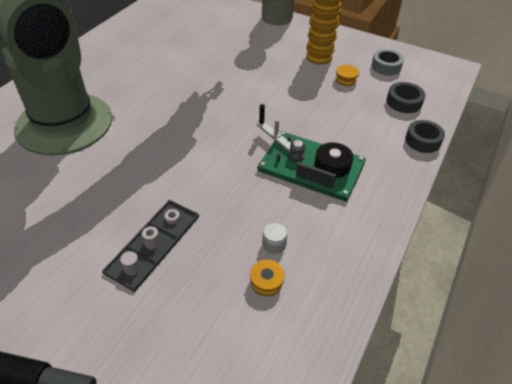

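The roller is in the middle compartment: in top, rings are at (305,243) and (334,243) and the slug at (361,243). In scene the collar is at (172,215), the tall roller at (150,237) and the slug at (129,263). Next I'll crop for detail and measure.

```bash
cat > h.py <<'E'
from workcell import *
import cv2,numpy as np
def cam(n):
    p=camera_params(n);f=192/np.tan(np.radians(p['fovy']/2));return p,f
def ray(n,u,v,z):
    p,f=cam(n);E=p['extrinsics'];R,t=E[:3,:3],E[:3,3]
    d=R.T@np.array([(u-p['cx'])/f,(v-p['cy'])/f,1]);c=-R.T@t
    return c+d*(z-c[2])/d[2]
def proj(n,P):
    p,f=cam(n);q=p['extrinsics']@np.append(P,1);return np.array([p['cx']+f*q[0]/q[2],p['cy']+f*q[1]/q[2]])
def tri(obs): # obs: (cam,u,v) list -> point
    A=[];b=[]
    for n,u,v in obs:
        p,f=cam(n);E=p['extrinsics']
        for k,x in((0,(u-p['cx'])/f),(1,(v-p['cy'])/f)):
            r=E[k]-x*E[2];A.append(r[:3]);b.append(-r[3])
    return np.linalg.lstsq(np.array(A),np.array(b),rcond=None)[0]
E
python3 - <<'E'
import cv2,numpy as np
t=cv2.imread('pics/top0.png');s=cv2.imread('pics/scene0.png')
r=lambda im,x,y,w,h,k:cv2.resize(im[y:y+h,x:x+w],None,fx=k,fy=k,interpolation=cv2.INTER_CUBIC)
a=np.hstack([r(t,150,120,80,60*2,5)[:600],r(t,280,220,100,50,4)[:0].reshape(0,400,3)]) if 0 else None
A=np.zeros((600,800,3),np.uint8)
A[:600,:400]=r(t,155,120,80,120,5)       # u=155+x/5,v=120+y/5
A[:250,400:]=r(t,290,218,80,50,5)        # u=290+(x-400)/5, v=218+y/5
A[250:600,400:]=r(s,250,95,80,70,5)      # u=250+(x-400)/5, v=95+(y-250)/5
cv2.imwrite('pics/c1.png',A)
cv2.imwrite('pics/c2.png',r(s,95,195,110,100,5))
E
```

```text
(no output)
```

View pics/c1.png

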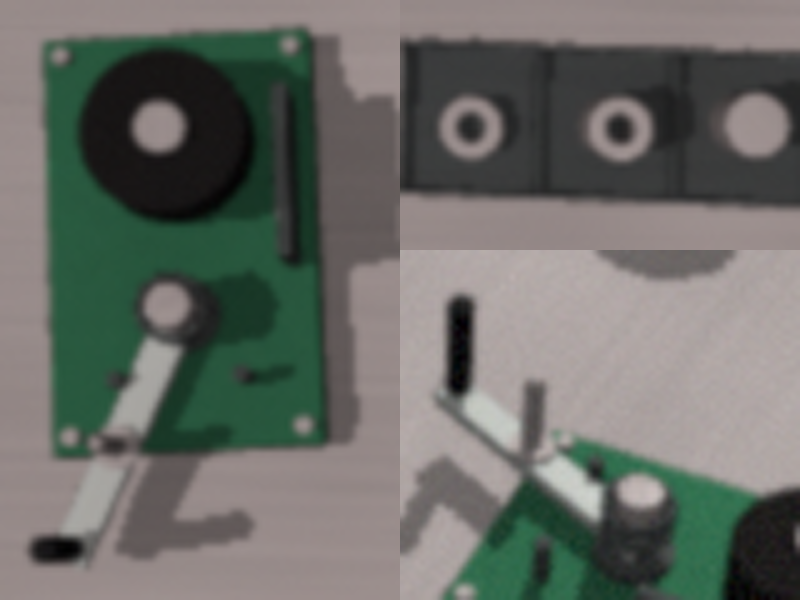

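View pics/c2.png

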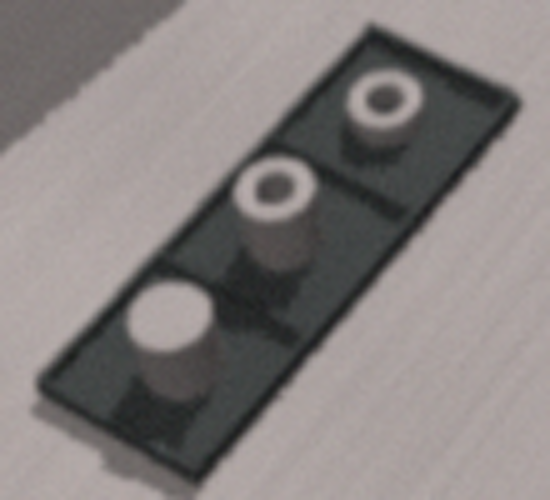

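The tray's middle compartment holds the tall bored roller: top-rim centre at (334,243.5) in top and (150,232.5) in scene. In top, the axle tip is near (174,208), the handle top near (163,229.5) and the boss top at (188,181). In scene they are at (276.7,121), (262,105) and (298,143).

```bash
python3 - <<'E'
from h import *
np.set_printoptions(precision=4,suppress=True)
for nm,a,b,z in [('roller',(333.9,243.3),(149.9,232.3),.044),('boss',(188,180.6),(297.9,142.8),.068),('handletop',(163.2,229.4),(261.9,105.5),.1),('axtip',(173.8,207.8),(276.7,121.5),.088),('collar',(304,243),(171.7,214.5),.02),('slug',(360.9,242.8),(128.8,258),.044)]:
    print(nm,ray('top',*a,z),ray('scene',*b,z),tri([('top',*a),('scene',*b)]))
# plate corners z=.02 top view
for x,y in [(43,43),(310,30),(325,443),(54,456)]:
    print(ray('top',155+(x+.5)/5-.5,120+(y+.5)/5-.5,.02))
# tray corners z=.012
t=cv2.imread('pics/top0.png')
g=(t[215:275,280:385].max(2)<75).astype(np.uint8);r=cv2.minAreaRect(cv2.findNonZero(g));print(r)
q=cv2.boxPoints(r)+[280,215]
for p in q: print(ray('top',*p,.012))
E
```

```text
roller [ 0.4841 -0.2189  0.044 ] [ 0.4863 -0.2195  0.044 ] [ 0.4846 -0.2189  0.0422]
boss [0.6523 0.1932 0.068 ] [0.6544 0.1919 0.068 ] [0.6531 0.194  0.0657]
handletop [0.5159 0.2478 0.1   ] [0.5181 0.2452 0.1   ] [0.516  0.2488 0.0968]
axtip [0.5746 0.2248 0.088 ] [0.5775 0.2186 0.088 ] [0.5746 0.2262 0.0815]
collar [ 0.4826 -0.1374  0.02  ] [ 0.4846 -0.1386  0.02  ] [ 0.4829 -0.1374  0.0177]
slug [ 0.4867 -0.295   0.044 ] [ 0.4894 -0.2967  0.044 ] [ 0.487  -0.2956  0.0408]
[0.8142 0.2828 0.02  ]
[0.8246 0.1244 0.02  ]
[0.5791 0.1086 0.02  ]
[0.569 0.266 0.02 ]
((51.178985595703125, 26.988534927368164), (82.73297119140625, 30.08795928955078), 2.045408248901367)
[ 0.4456 -0.096   0.012 ]
[ 0.5323 -0.0983  0.012 ]
[ 0.5276 -0.3395  0.012 ]
[ 0.441  -0.3353  0.012 ]
```

```bash
cat >> h.py <<'E'
from scipy.spatial.transform import Rotation as Ro
def to(*ps, yaw=None):
    s=observe();R=Ro.from_euler('xyz',s['tool_rot'])
    print('t',round(s['clock'],2),'pos',s['position'].round(4),'rot',s['tool_rot'].round(3),'w',round(s['grip_width'],4),'F',s['force'].round(1),'ff',s['finger_force'])
    for p in ps: print('->',p,(R.inv().apply(np.array(p)-s['position'])*1e3).round(1))
    if yaw is not None: print('rotvec',(R.inv()*Ro.from_euler('xyz',[np.pi,0,yaw])).as_rotvec(degrees=True).round(1))
E
python3 -c "
from h import *
to((.48,.25,.231),(.52,0,.2),(.485,-.219,.12))"
```

```text
t 0.1 pos [0.2293 0.5811 0.2308] rot [-3.141  0.     2.766] w 0.0855 F [-0.8  0.1  0.5] ff 0.0
-> (0.48, 0.25, 0.231) [-354.7 -216.     0. ]
-> (0.52, 0, 0.2) [-483.7 -433.8   31.3]
-> (0.485, -0.219, 0.12) [-531.5 -650.3  111.5]
```

Call:
send_rows:
  increments:
    - [[-40,-24,0],[0,0,0],0.4]
    - [[-80,-48,0],[0,0,0],0.4]
    - [[-120,-72,0],[0,0,0],0.4]
    - [[-160,-96,0],[0,0,0],0.4]
    - [[-200,-120,0],[0,0,0],0.4]
    - [[-240,-145,0],[0,0,0],0.4]
    - [[-280,-170,0],[0,0,0],0.4]
    - [[-320,-195,0],[0,0,0],0.4]
    - [[-355,-216,0],[0,0,0],0.4]
    - [[-375,-256,5],[0,0,0],0.4]

```text
clock: 1.1
position: [0.4864, 0.2047, 0.2263]
tool_rot: [3.141, 0.001, 2.766]
force: [0.4, -0.1, -0.9]
grip_width: 0.0599
finger_force: 0.0
```

```bash
python3 -c "
from h import *
to((.52,0,.2),(.485,-.219,.12))"
```

```text
t 1.1 pos [0.4864 0.2047 0.2263] rot [3.141e+00 1.000e-03 2.766e+00] w 0.0599 F [ 0.4 -0.1 -0.9] ff 0.0
-> (0.52, 0, 0.2) [-106.4 -178.    26.2]
-> (0.485, -0.219, 0.12) [-154.2 -394.7  106.1]
```

Call:
send_rows:
  increments:
    - [[-25,-40,6],[0,0,0],0.4]
    - [[-50,-80,12],[0,0,0],0.4]
    - [[-75,-125,18],[0,0,0],0.4]
    - [[-106,-178,26],[0,0,0],0.4]
    - [[-116,-222,40],[0,0,0],0.4]
    - [[-126,-266,60],[0,0,0],0.4]
    - [[-136,-310,80],[0,0,0],0.4]
    - [[-145,-355,95],[0,0,0],0.4]
    - [[-154,-394,106],[0,0,0],0.4]
    - [[-154,-394,106],[0,0,0],0.4]

```text
clock: 2.1
position: [0.4799, -0.2237, 0.1187]
tool_rot: [-3.139, -0.002, 2.758]
force: [0.3, 1.3, 0.0]
grip_width: 0.0597
finger_force: 0.0
```

```bash
python3 -c "
from h import *
t=grab_frame('top');s=grab_frame('scene')
to((.485,-.219,.12),(.485,-.219,.06),(.485,-.219,.02))
r=lambda im,x,y,w,h,k:cv2.resize(im[y:y+h,x:x+w],None,fx=k,fy=k,interpolation=cv2.INTER_CUBIC)
cv2.imwrite('pics/c3.png',np.hstack([r(t,280,190,100,100,4),r(s,100,150,100,100*1,4)[:400]]))
print(proj('top',(.485,-.219,.12)),proj('top',(.485,-.219,.044)))
"
```

```text
t 2.2 pos [ 0.4822 -0.2185  0.1197] rot [-3.141e+00 -1.000e-03  2.763e+00] w 0.0601 F [-0.1  0.9  0.3] ff 0.0
-> (0.485, -0.219, 0.12) [-2.8  0.5 -0.3]
-> (0.485, -0.219, 0.06) [-2.9  0.6 59.7]
-> (0.485, -0.219, 0.02) [-3.   0.6 99.7]
[339.65206194 244.25694201] [333.91963345 242.98443491]
```

View pics/c3.png

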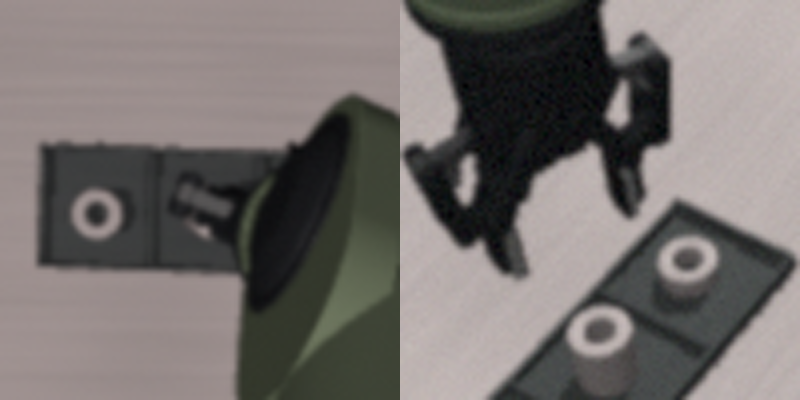

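The gripper stands above the roller and the view agrees with the measurement, so I descend. Shifts count from the commanded pose, which is already on target.

Call:
send_rows:
  increments:
    - [[0,0,0],[0,0,0],0.4]
    - [[0,0,25],[0,0,0],0.4]
    - [[0,0,50],[0,0,0],0.4]
    - [[0,0,70],[0,0,0],0.4]
    - [[0,0,85],[0,0,0],0.4]
    - [[0,0,97],[0,0,0],0.4]
    - [[0,0,100],[0,0,0],0.4]
    - [[0,0,100],[0,0,0],0.4]
  newtons: 40

```text
clock: 3.0
position: [0.4831, -0.2169, 0.0204]
tool_rot: [3.142, -0.0, 2.767]
force: [-0.3, -1.0, 1.4]
grip_width: 0.0594
finger_force: 0.0
```

Call:
send_rows:
  increments:
    - [[0,0,0],[0,0,0],-1]
    - [[0,0,0],[0,0,0],-1]
    - [[0,0,0],[0,0,0],-1]
    - [[0,0,0],[0,0,0],-1]
    - [[0,0,0],[0,0,0],-1]
    - [[0,0,0],[0,0,0],-1]
    - [[0,0,0],[0,0,0],-1]
    - [[0,0,0],[0,0,0],-1]
  newtons: 40

```text
clock: 3.8
position: [0.4834, -0.2175, 0.0212]
tool_rot: [3.141, 0.001, 2.766]
force: [-0.9, 0.2, 8.1]
grip_width: 0.0339
finger_force: 39.1
```

```bash
python3 -c "
from h import *
to((.4834,-.2175,.15),(.53,0,.15),(.5739,.2244,.15))"
```

```text
t 3.8 pos [ 0.4834 -0.2175  0.0212] rot [3.141e+00 1.000e-03 2.766e+00] w 0.0339 F [-0.9  0.2  8.1] ff 39.08362850546837
-> (0.4834, -0.2175, 0.15) [-2.000e-01  1.000e-01 -1.288e+02]
-> (0.53, 0, 0.15) [  36.3  219.5 -128.8]
-> (0.5739, 0.2244, 0.15) [  77.8  444.3 -128.8]
```

Call:
send_rows:
  increments:
    - [[0,0,-15],[0,0,0],-1]
    - [[0,0,-40],[0,0,0],-1]
    - [[0,0,-70],[0,0,0],-1]
    - [[0,0,-100],[0,0,0],-1]
    - [[0,0,-120],[0,0,0],-1]
    - [[0,0,-130],[0,0,0],-1]
    - [[5,30,-130],[0,0,0],-1]
    - [[12,70,-130],[0,0,0],-1]
    - [[19,110,-130],[0,0,0],-1]
    - [[26,150,-130],[0,0,0],-1]

```text
clock: 4.8
position: [0.5136, -0.0669, 0.1505]
tool_rot: [-3.142, -0.0, 2.765]
force: [0.7, -0.6, -1.9]
grip_width: 0.0336
finger_force: 41.0
```

Call:
send_rows:
  increments:
    - [[7,40,0],[0,0,0],-1]
    - [[14,80,0],[0,0,0],-1]
    - [[21,120,0],[0,0,0],-1]
    - [[28,160,0],[0,0,0],-1]
    - [[35,200,0],[0,0,0],-1]
    - [[43,240,0],[0,0,0],-1]
    - [[49,275,0],[0,0,0],-1]
    - [[52,294,0],[0,0,0],-1]
    - [[52,294,0],[0,0,0],-1]
    - [[52,294,0],[0,0,0],-1]

```text
clock: 5.8
position: [0.573, 0.2235, 0.1501]
tool_rot: [-3.14, -0.0, 2.766]
force: [-0.1, -0.3, -2.0]
grip_width: 0.034
finger_force: 41.0
```

```bash
python3 -c "
from h import *
t=grab_frame('top');s=grab_frame('scene')
to((.5739,.2244,.15))
r=lambda im,x,y,w,h,k:cv2.resize(im[y:y+h,x:x+w],None,fx=k,fy=k,interpolation=cv2.INTER_CUBIC)
cv2.imwrite('pics/s4.png',s)
cv2.imwrite('pics/c4.png',np.hstack([r(t,130,160,75,100,5),r(s,240,75,85,100,5)]))
"
```

```text
t 5.9 pos [0.5733 0.2226 0.1503] rot [-3.141  0.     2.764] w 0.0339 F [ 0.4 -1.5 -3.1] ff 41.01058825850487
-> (0.5739, 0.2244, 0.15) [0.1 1.9 0.3]
```

View pics/c4.png

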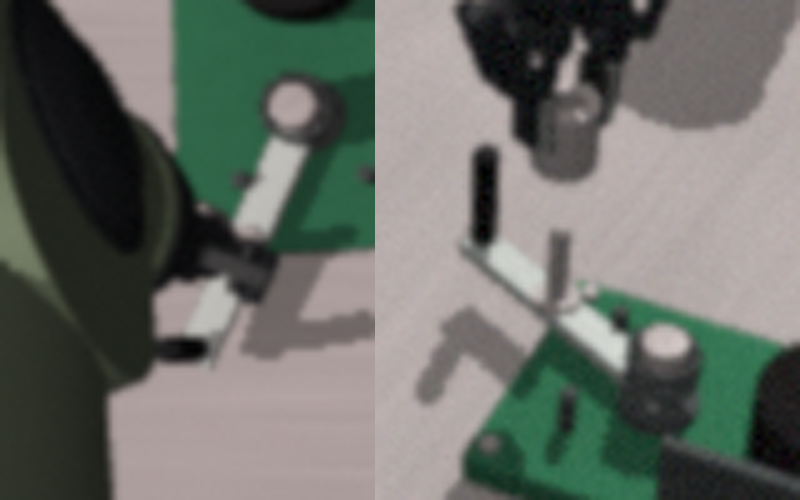

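```bash
python3 -c "
from h import *
f=lambda P:((proj('scene',P)-[240,75]+.5)*5-.5+[375,0]).round(1)
a=np.linspace(0,6.283,60)
for z in(.133,.173):
  C=np.array([f((.5733+.018*np.cos(t),.2226+.018*np.sin(t),z)) for t in a]);print(z,f((.5733,.2226,z)),C.min(0),C.max(0))
for z in (.041,.088):print('axle',f((.5739,.2244,z)))
for d in((.01,0,0),(0,.01,0)):print(f(np.array([.5733,.2226,.133])+d)-f((.5733,.2226,.133)))
s=cv2.imread('pics/s4.png');g=cv2.cvtColor(s,6)
print(g[104:113,262:292]);print(g[118:130:3,268:285])
"
```

```text
0.133 [561.7 160. ] [527.  138.6] [596.4 181.7]
0.173 [566.3  96.5] [530.7  75.2] [601.9 118.1]
axle [554.5 293.4]
axle [559.4 226.3]
[17.2  6. ]
[  8.8 -10.3]
[[ 82 101 129 165 176 173 161 136  94  56  59  66  69  59  75  83  81  82
   78  78  76  74 115 162 177 180 180 180 180 178]
 [ 47  57 101 155 177 177 176 166 136  86  70  75  72  66  78  81  84  81
   77  79  77  81 114 161 175 177 180 177 178 178]
 [ 35  41  81 146 171 178 178 171 148 105  79  80  80  80  82  82  83  81
   82  80  76  82 124 163 176 179 178 178 177 176]
 [ 22  28  82 149 172 176 178 176 159 113  84  80  83  84  82  83  82  83
   74  78  77  86 131 167 177 176 176 180 178 179]
 [ 15  23  86 155 176 178 178 177 166 129  96  80  82  82  84  81  80  79
   80  75  79 101 143 170 177 178 178 179 178 174]
 [  2  20  87 156 176 177 180 178 173 157 128  98  84  84  80  82  82  81
   80  78  95 128 160 175 180 179 176 177 178 178]
 [ 10  25  87 157 178 176 176 174 173 170 157 129 110 103  96  88  92  89
   93 109 132 158 172 176 177 178 177 176 177 178]
 [  7  19  91 159 175 176 176 174 172 174 172 163 154 142 127 125 128 126
  135 153 166 169 174 174 178 177 177 178 176 178]
 [ 13  28  89 161 175 175 173 174 173 173 175 175 172 164 166 163 160 161
  164 172 175 174 174 179 176 176 176 178 177 178]]
[[173 173 172 174 173 175 173 173 175 174 176 174 174 173 174 174 176]
 [175 174 174 176 172 172 160 128 125 129 135 157 170 176 175 174 174]
 [180 174 173 174 177 169 144 103  85  79 104 154 174 174 173 171 171]
 [208 207 200 187 181 166 135  93  81  83 113 161 172 173 168 174 174]]
```

The roller hangs at scene crop column ≈565, about 1 mm from the axle line at ≈560, within the 3 mm clearance. I add a 1 mm correction and lower it.

Call:
send_rows:
  increments:
    - [[0,1,15],[0,0,0],-1]
    - [[0,1,30],[0,0,0],-1]
    - [[0,1,40],[0,0,0],-1]
    - [[0,1,46],[0,0,0],-1]
    - [[0,1,52],[0,0,0],-1]
    - [[0,1,58],[0,0,0],-1]
    - [[0,1,62],[0,0,0],-1]
    - [[0,1,62],[0,0,0],-1]

```text
clock: 6.7
position: [0.5735, 0.2251, 0.0878]
tool_rot: [-3.141, -0.0, 2.766]
force: [-0.1, -0.5, -2.4]
grip_width: 0.0342
finger_force: 41.0
```

```bash
python3 -c "
from h import *
s=grab_frame('scene');to((.5739,.2244,.059))
s2=cv2.resize(s[75:175,240:330],None,fx=5,fy=5,interpolation=cv2.INTER_CUBIC)
cv2.imwrite('pics/c5.png',s2)"
```

```text
t 6.75 pos [0.5737 0.2251 0.0882] rot [-3.142 -0.     2.766] w 0.034 F [ 0.1  0.5 -1.8] ff 41.03433044627309
-> (0.5739, 0.2244, 0.059) [-0.5 -0.6 29.2]
```

View pics/c5.png

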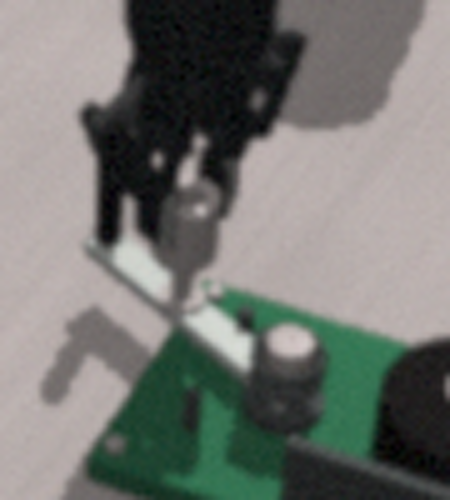

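The roller is threaded on the axle (axle below it at crop (182,290)) with no contact force. I lower it the rest of the way.

Call:
send_rows:
  increments:
    - [[0,0,6],[0,0,0],-1]
    - [[0,0,12],[0,0,0],-1]
    - [[0,0,18],[0,0,0],-1]
    - [[0,0,23],[0,0,0],-1]
    - [[0,0,26],[0,0,0],-1]
    - [[0,0,28],[0,0,0],-1]
    - [[0,0,29],[0,0,0],-1]
    - [[0,0,29],[0,0,0],-1]

```text
clock: 7.55
position: [0.5737, 0.2251, 0.0593]
tool_rot: [-3.142, -0.0, 2.766]
force: [-0.2, -0.1, -2.9]
grip_width: 0.0337
finger_force: 41.0
```

Call:
send_rows:
  increments:
    - [[0,0,1],[0,0,0],-1]
    - [[0,0,1],[0,0,0],0.0]
    - [[0,0,1],[0,0,0],0.4]
    - [[0,0,1],[0,0,0],0.4]
    - [[0,0,1],[0,0,0],0.4]
    - [[0,0,1],[0,0,0],0.4]
    - [[0,0,1],[0,0,0],0.4]
    - [[0,0,1],[0,0,0],0.4]

```text
clock: 8.35
position: [0.5737, 0.2252, 0.0583]
tool_rot: [-3.142, 0.0, 2.766]
force: [0.7, -0.8, 0.5]
grip_width: 0.0592
finger_force: 0.0
```

Call:
send_rows:
  increments:
    - [[0,0,-10],[0,0,0],0.4]
    - [[0,0,-30],[0,0,0],0.4]
    - [[0,0,-60],[0,0,0],0.4]
    - [[0,0,-90],[0,0,0],0.4]
    - [[0,0,-110],[0,0,0],0.4]
    - [[0,0,-110],[0,0,0],0.4]

```text
clock: 8.95
position: [0.575, 0.2256, 0.1719]
tool_rot: [3.138, 0.003, 2.766]
force: [0.5, -0.0, -0.5]
grip_width: 0.0596
finger_force: 0.0
```

```bash
python3 -c "
from h import *
t=grab_frame('top');s=grab_frame('scene');to((.5155,.248,.17))
r=lambda im,x,y,w,h,k:cv2.resize(im[y:y+h,x:x+w],None,fx=k,fy=k,interpolation=cv2.INTER_CUBIC)
cv2.imwrite('pics/c6.png',np.hstack([r(t,130,160,75,100,5),r(s,240,75,85,100,5)]))"
```

```text
t 9.05 pos [0.5737 0.2252 0.1689] rot [3.141e+00 1.000e-03 2.766e+00] w 0.0598 F [ 0.  -0.8 -0.1] ff 0.0
-> (0.5155, 0.248, 0.17) [62.5 -0.1 -1.1]
```

View pics/c6.png

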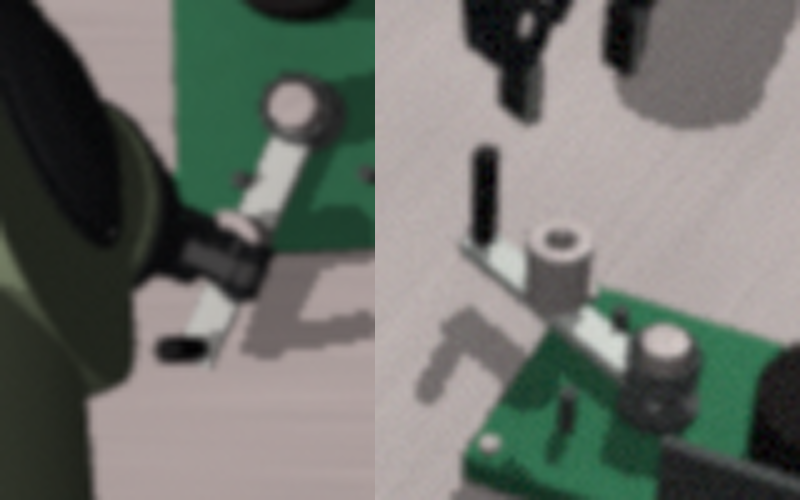

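The roller is seated: rim at (560,243) in the scene crop, base on the bar, and the arm is still slack. Next I move above the handle and straddle it.

Call:
send_rows:
  increments:
    - [[20,0,0],[0,0,0],0.4]
    - [[45,0,0],[0,0,0],0.4]
    - [[62,0,0],[0,0,0],0.4]
    - [[62,0,5],[0,0,0],0.4]
    - [[62,0,30],[0,0,0],0.4]
    - [[62,0,60],[0,0,0],0.4]
    - [[62,0,85],[0,0,0],0.4]
    - [[62,0,105],[0,0,0],0.4]
    - [[62,0,112],[0,0,0],0.4]
    - [[62,0,112],[0,0,0],0.4]

```text
clock: 10.05
position: [0.5157, 0.2473, 0.0552]
tool_rot: [-3.14, -0.001, 2.765]
force: [0.4, -0.3, 0.4]
grip_width: 0.0599
finger_force: 0.0
```

```bash
python3 -c "
from h import *
to((.5155,.248,.056));print(observe()['qpos'].round(2))"
```

```text
t 10.05 pos [0.5157 0.2473 0.0552] rot [-3.140e+00 -1.000e-03  2.765e+00] w 0.0599 F [ 0.4 -0.3  0.4] ff 0.0
-> (0.5155, 0.248, 0.056) [ 0.5  0.6 -0.8]
[-0.61  0.69  0.09  1.87 -0.1   0.59  0.73]
```

Call:
send_rows:
  increments:
    - [[0,0,0],[0,0,0],-1]
    - [[0,0,0],[0,0,0],-1]
    - [[0,0,0],[0,0,0],-1]
    - [[0,0,0],[0,0,0],-1]
    - [[0,0,0],[0,0,0],-1]
    - [[0,0,0],[0,0,0],-1]
    - [[0,0,0],[0,0,0],-1]
    - [[0,0,0],[0,0,0],-1]
    - [[0,0,0],[0,0,0],-1]
  newtons: 30

```text
clock: 10.95
position: [0.5166, 0.2484, 0.0571]
tool_rot: [3.14, 0.001, 2.766]
force: [0.6, 1.9, 7.0]
grip_width: 0.0151
finger_force: 29.3
```

```bash
python3 -c "
from h import *
to()
# arc table in tool frame of call start: pivot is at tool x=-148 ; angle a
for a in np.arange(0.05,.95,.05):
  print(round(a,2),(-148+148*np.cos(a)).round(1),(-148*np.sin(a)).round(1),'wz',-np.degrees(a).round(1))
s=observe();p=s['position'];d=p[:2]-[.6527,.1925];print(np.hypot(*d),np.arctan2(d[1],d[0]),s['tool_rot'][2])"
```

```text
t 10.95 pos [0.5166 0.2484 0.0571] rot [3.140e+00 1.000e-03 2.766e+00] w 0.0151 F [0.6 1.9 7. ] ff 29.3161940574646
0.05 -0.2 -7.4 wz -2.9
0.1 -0.7 -14.8 wz -5.7
0.15 -1.7 -22.1 wz -8.6
0.2 -3.0 -29.4 wz -11.5
0.25 -4.6 -36.6 wz -14.3
0.3 -6.6 -43.7 wz -17.2
0.35 -9.0 -50.7 wz -20.1
0.4 -11.7 -57.6 wz -22.9
0.45 -14.7 -64.4 wz -25.8
0.5 -18.1 -71.0 wz -28.6
0.55 -21.8 -77.4 wz -31.5
0.6 -25.9 -83.6 wz -34.4
0.65 -30.2 -89.6 wz -37.2
0.7 -34.8 -95.3 wz -40.1
0.75 -39.7 -100.9 wz -43.0
0.8 -44.9 -106.2 wz -45.8
0.85 -50.3 -111.2 wz -48.7
0.9 -56.0 -115.9 wz -51.6
0.14718636335459284 2.7518175767669106 2.7658702957010273
```

Call:
send_rows:
  increments:
    - [[0,-3,0],[0,0,-1.1],-1]
    - [[-0.2,-7.4,0],[0,0,-2.9],-1]
    - [[-0.7,-14.8,0],[0,0,-5.7],-1]
    - [[-1.7,-22.1,0],[0,0,-8.6],-1]
    - [[-3,-29.4,0],[0,0,-11.5],-1]
    - [[-4.6,-36.6,0],[0,0,-14.3],-1]
    - [[-6.6,-43.7,0],[0,0,-17.2],-1]
    - [[-9,-50.7,0],[0,0,-20.1],-1]
    - [[-11.7,-57.6,0],[0,0,-22.9],-1]
    - [[-11.7,-57.6,0],[0,0,-22.9],-1]

```text
clock: 11.95
position: [0.506, 0.1896, 0.0571]
tool_rot: [3.141, 0.001, -3.117]
force: [-3.1, 2.5, 9.4]
grip_width: 0.0154
finger_force: 29.5
```

```bash
python3 -c "
from h import *
to();s=observe();p=s['position'];d=p[:2]-[.6527,.1925];print(np.hypot(*d),np.arctan2(d[1],d[0])%6.283-2.757,s['tool_rot'][2]%6.283-2.757,s['qpos'].round(2))"
```

```text
t 11.95 pos [0.506  0.1896 0.0571] rot [ 3.141e+00  1.000e-03 -3.117e+00] w 0.0154 F [-3.1  2.5  9.4] ff 29.485777616500854
0.14669512749984637 0.4043428044380386 0.40946021047354497 [-0.45  0.64 -0.03  1.95  0.03  0.55  1.1 ]
```

Half-way, forces low. The second half is about another 0.5 rad.

Call:
send_rows:
  increments:
    - [[0,-3,0],[0,0,-1.1],-1]
    - [[-0.2,-7.4,0],[0,0,-2.9],-1]
    - [[-0.7,-14.8,0],[0,0,-5.7],-1]
    - [[-1.7,-22.1,0],[0,0,-8.6],-1]
    - [[-3,-29.4,0],[0,0,-11.5],-1]
    - [[-4.6,-36.6,0],[0,0,-14.3],-1]
    - [[-6.6,-43.7,0],[0,0,-17.2],-1]
    - [[-9,-50.7,0],[0,0,-20.1],-1]
    - [[-11.7,-57.6,0],[0,0,-22.9],-1]
    - [[-11.7,-57.6,0],[0,0,-22.9],-1]

```text
clock: 12.95
position: [0.5194, 0.1322, 0.0571]
tool_rot: [-3.141, 0.001, -2.717]
force: [-4.7, 3.4, 11.5]
grip_width: 0.0152
finger_force: 29.7
```

Call:
send_rows:
  increments:
    - [[0,-3,0],[0,0,-1.2],-1]
    - [[-0.2,-7.4,0],[0,0,-2.9],-1]
    - [[-0.5,-12,0],[0,0,-4.6],-1]
    - [[-0.7,-14.8,0],[0,0,-5.7],-1]
    - [[-0.7,-14.8,0],[0,0,-5.7],-1]

```text
clock: 13.45
position: [0.5254, 0.1206, 0.0571]
tool_rot: [3.141, 0.001, -2.617]
force: [-6.4, 6.6, 13.2]
grip_width: 0.0155
finger_force: 30.0
```

```bash
python3 -c "
from h import *
to();s=observe();p=s['position'];d=p[:2]-[.6527,.1925];print(np.hypot(*d),np.arctan2(d[1],d[0])%6.283-2.757,s['tool_rot'][2]%6.283-2.757,s['qpos'].round(2))"
```

```text
t 13.45 pos [0.5254 0.1206 0.0571] rot [ 3.141e+00  1.000e-03 -2.617e+00] w 0.0155 F [-6.4  6.6 13.2] ff 30.046303868293762
0.14621830669629926 0.8986965762478993 0.9088032598466049 [-0.21  0.64 -0.17  1.95  0.19  0.57  1.58]
```

Call:
send_rows:
  increments:
    - [[0,-1,0],[0,0,0],-1]
    - [[0,-2,0],[0,0,0],-1]
    - [[0,-3,0],[0,0,0],-1]
    - [[0,-3,0],[0,0,0],-1]
    - [[0,-3,0],[0,0,0],-1]
    - [[0,-3,0],[0,0,0],-1]

```text
clock: 14.05
position: [0.5259, 0.1196, 0.057]
tool_rot: [3.139, 0.0, -2.616]
force: [-13.2, 13.9, 15.9]
grip_width: 0.0149
finger_force: 30.6
```

```bash
python3 -c "
from h import *
t=grab_frame('top');s=grab_frame('scene')
to();o=observe();p=o['position'];d=p[:2]-[.6527,.1925];print(np.hypot(*d),np.arctan2(d[1],d[0])%6.283-2.757)
r=lambda im,x,y,w,h,k:cv2.resize(im[y:y+h,x:x+w],None,fx=k,fy=k,interpolation=cv2.INTER_CUBIC)
cv2.imwrite('pics/c7.png',np.hstack([r(t,150,160,75,100,5),r(s,240,75,85,100,5)]))"
```

```text
t 14.15 pos [0.5259 0.1196 0.057 ] rot [ 3.139  0.    -2.616] w 0.015 F [-13.5  14.5  15.9] ff 30.59789389371872
0.14621909204074524 0.9061956790183414
```

View pics/c7.png

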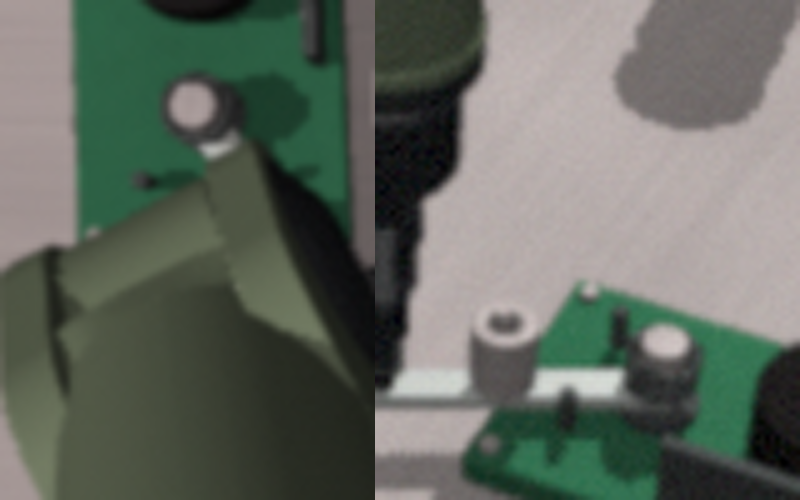

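The arm is at its stop: the force rises to 20 N with almost no motion. The roller sits on the axle at crop (503,350), clear of the gripper.

```bash
python3 -c "
from workcell import *
print(job_done())"
```

```text
the job is handed in; nothing more can be done
None
```

The roller is seated on the axle and released, the gripper is holding the tension arm by its handle against the wound stop, and the job was handed in at about 14 s of the 64 s allowed; no verdict came back.

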